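Lock the vacuum sealer's battery cover and start it

TASK

Get the cordless vacuum sealer ready: take the coin key from its stand and, with the key's blade, turn the slotted lock on the sloping battery cover clockwise to its stop, so that the slot points up the slope, then put the key back upright, fully home in its stand. Then start the sealer with the closed fingertips: press the button on its ridge to its halfway stop, pause there for a second, then push it fully down and let it come up again. Do not turn the lock with the fingers and leave the other kitchen things where they are.

Things in the scene. Friction and masses are not known exactly. Their poses are not given: they have to be found in the camera images.
- sealer: White vacuum sealer, fixed wedge 160 deep (x) x 260 wide (y) x 91.5 mm high. Origin under it: base x from -75 to +85 mm. x to its back, z up. Front 25 mm high at x = -75; a flat slope rises from there at 35 degrees to a level ridge from x = 20 to 85. Slope's outward normal (-0.574, 0, 0.819). Grey battery cover 110 mm wide, 2 mm proud, on the slope, centred at y = -45
- lock_slot (a point): Centre of the slot's mouth on the round steel lock of the battery cover, at (-33.8, -45, 67.3) mm in the sealer's frame. Lock 36 mm across, 9 mm proud of the cover; slot 6 mm wide, 29 long, 7 deep, closed at both ends. Frame turns with the lock: y along the slot, z outward along the lock's axis (the slope's normal)
- lock (a joint): Turn of the lock (rad), growing clockwise as seen facing the slope. 0: slot level, along the sealer's y. Locked: 1.57, at its stop, slot pointing up the slope to a small raised rib. Stays where it is left; takes about 0.05 N m. Blade in slot has about 0.14 rad of play either way
- stand: Wooden key stand, fixed, block 70 (x) x 50 (y) x 34 mm high. Origin under its centre
- stand_mouth (a point): Centre of the stand's rectangular hole at its top face, 34 mm up. Hole 29 mm along the stand's x, 12 mm along its y, 27 mm deep
- key: Coin key, 76 mm long, 0.12 kg, standing blade down in its stand, its x along the stand's x. Origin: centre of the blade's end; z up to the handle. Blade 22 wide (x), 3 thick (y), z 0 to 22 mm; collar 36 (x) x 24 (y), z 22 to 28, rests on the stand's top when home (origin then 12 mm above the counter); flat black handle 32 (x) x 12 thick (y), z 28 to 76, gripped across y
- start_top (a point): Centre of the top of the start button, grey, 27 mm across, on the sealer's ridge, at (52, 70, 114.5) mm in the sealer's frame when up; pressed straight down, 12 mm in all, it springs back. A ring 38 mm across, 6 mm high, surrounds its foot. This point moves with the button
- start_half (a joint): First stage of the button (m): 0 up, 0.006 at the halfway stop; takes 1 N to start and 3 N at the stop
- start_full (a joint): Second stage of the button (m): stays 0 until the push exceeds 8 N, 0.006 fully down at about 12 N
- mug: White mug, 80 mm across, 90 high, handle on its y side; leave alone. Origin under its centre, as for all below
- mill: Dark wooden pepper mill, 52 mm across, 155 high; leave alone
- oil: Green oil bottle, 60 mm across, 200 high, beside the sealer; leave alone
- spice: Glass spice jar, 48 mm across, 105 high, in front of the sealer; leave alone
- tin: Steel tin, 70 mm across, 100 high; leave alone
- spoon: Wooden spoon lying flat; leave alone

How it is judged:
By the outcome, as a careful person would: the job done as asked, in the order asked, and still so for the second after the job is handed in, with the robot touching nothing.
It also fails if it takes over 64 s, if anything falls off the work surface, if the arm or the gripper's body presses on something with over 40 N, if the wrist force passes 120 N, or if a joint passes its speed limit or range.

ROBOT

A 6-joint arm with a two-finger parallel gripper is mounted at the origin on the work surface. World frame = base frame: x ahead of the robot, y to its left, z up, the work surface at z = 0. Lengths are in m, angles in rad, forces in N, time in s.
With the tool pointing down it reaches from about 0.2 to 0.875 m from the base axis. Payload 3.4 kg.
Tool frame: the origin (TCP) lies midway between the tips of the shut fingers; the grasp point (between the pads) lies 19 mm behind it (r.pinch_z is the distance from the TCP to the grasp point, in m); z points along the fingers, y is the line along which they close (so a half turn about z gives the same grasp; the last joint's range is limited). The gripper opens to 94 mm and grips with 3 to 60 N. Pads are 16 mm wide; open, the fingers measure 119 mm over their backs; the gripper's body (75 mm by 177 mm) begins 78 mm behind the grasp point.
Start: joints at [-1.462, 0.276, 1.505, -0, 1.361, -0.121], TCP at [0.131, -0.56, 0.205] pointing down, gripper open.
Joint ranges: [-2.89, 2.89], [-0.75, 2.08], [0.22, 2.7], [-1.18, 4.32], [0.11, 2.71], [-2.7, 2.7]. Speed limits (rad/s): [2.57, 2.57, 3.14, 3.14, 3.14, 3.14].

INTERFACE

Orientations are given as a unit quaternion [w, x, y, z].
In Python, from plant import r, vision gives the robot as it stands (r), with the cameras (vision). Calls block until the motion is done:
- r.move_to(position, orientation): joint-space move of the TCP to a pose.
- r.move_l(position, rot=None, vel=0.15, guard=None): straight line of the TCP; rot=None keeps the orientation; vel is the mean speed in m/s. With guard (N) it stops when the force on the tool has changed by that much, and returns True; else False.
- r.movej(angles): joint-space move.
- r.gripper_to(opening, f_grip=None): finger opening in m; f_grip is the grip in N (None keeps the last); returns when the fingers have stopped.
- r.hold(seconds).
- r.inverse_kinematics(position, orientation): joint angles nearest the present ones, or None.
- vision.snapshot(name): name is "side" or "top" or "wrist"; returns the picture (384x512x3 uint8, red, green, blue); there is no depth.
- vision.get_calibration(name): a dict with "fx", "fy", "cx", "cy" (pixels), "D" ([k1, k2, p1, p2, k3] as OpenCV has them; the pictures are not rectified), "position" and "orientation" of the camera in the world. Camera axes: x right, y down, z forward; pixel columns grow to the right and rows downward; lengths in m; the calibration is good to about 2 mm. A picture is of the moment at which its call begins: read the wrist's pose just before it. get_calibration takes no time and is no camera call; for the wrist camera it gives the pose at the moment of the call.
A pose or a line that the arm cannot do raises r.PlanningError and nothing moves.
- r.sign_off(): hands the job in; it is judged then, once.
Readings, each from a call of its own:
- r.get_t(): time.
- r.get_joints(): joint angles.
- r.get_dq(): joint speeds.
- r.get_joint_efforts(): joint torques, N m.
- r.get_ee_pos(): TCP position.
- r.get_tool_rot(): TCP orientation.
- r.get_wrist_force(): force on the tool from outside, world axes, zero at the start.
- r.get_torque(): the same for the moment, N m.
- r.get_opening(): finger opening in m.
- r.get_finger_force(): force on a finger pad.
Only numpy, scipy, OpenCV 4.12 (cv2) and the standard library are available. Lean on these libraries where they do the work, as an engineer would, in place of code of your own. Each camera call takes 0.05 s, during which the arm holds its last target. There are 200 camera calls.

## Working session

There is one attempt and no reset: what is moved stays moved. The work goes in short steps, each a Python script; the robot and the scene stay as the last script left them, time stands still between calls to the robot, and variables do not carry over. Pictures are saved under pics/ and viewed, at most 10 in all, crops included, and the job is handed in when it is done.

```bash
ls; mkdir -p pics
python3 - <<'E'
from plant import r, vision
import cv2,numpy as np
for n in("side","top","wrist"):
    c=vision.get_calibration(n); print(n,c)
    im=vision.snapshot(n)[:,:,::-1]; cv2.imwrite(f"pics/{n}0.png",im)
a=[cv2.resize(cv2.imread(f"pics/{n}0.png"),(800,600),interpolation=cv2.INTER_CUBIC) for n in("side","top")]
cv2.imwrite("pics/sideL.png",a[0]);cv2.imwrite("pics/topL.png",a[1])
print(r.get_t(),r.get_tool_rot(),r.pinch_z)
E
```

```text
pics
plant.py
side {'fx': 414.12835835838985, 'fy': 414.12835835838985, 'cx': 258.78057901785905, 'cy': 190.79867149424726, 'D': array([-0.01536978,  0.        ,  0.        ,  0.        ,  0.        ]), 'position': array([0.33173219, 0.87955458, 0.91764921]), 'orientation': array([ 0.02818866, -0.06064214,  0.91486264, -0.39818875])}
top {'fx': 476.3383234912823, 'fy': 476.3383234912823, 'cx': 257.642367444463, 'cy': 190.86894920366294, 'D': array([-0.09603543,  0.        ,  0.        ,  0.        ,  0.        ]), 'position': array([ 0.25408281, -0.02537278,  1.23652688]), 'orientation': array([-0.06706259,  0.70667571, -0.70055683,  0.07302173])}
wrist {'fx': 343.25167037679904, 'fy': 343.25167037679904, 'cx': 252.0606440813763, 'cy': 186.67505315939744, 'D': array([-0.09881496,  0.        ,  0.        ,  0.        ,  0.        ]), 'position': array([ 0.20688724, -0.54176163,  0.3832279 ]), 'orientation': array([ 0.10531097,  0.77622552, -0.61595667, -0.0835519 ])}
0.15 [-6.88152365e-04  9.93403677e-01  1.14667609e-01 -1.58069143e-05] 0.0188
```

View pics/topL.png

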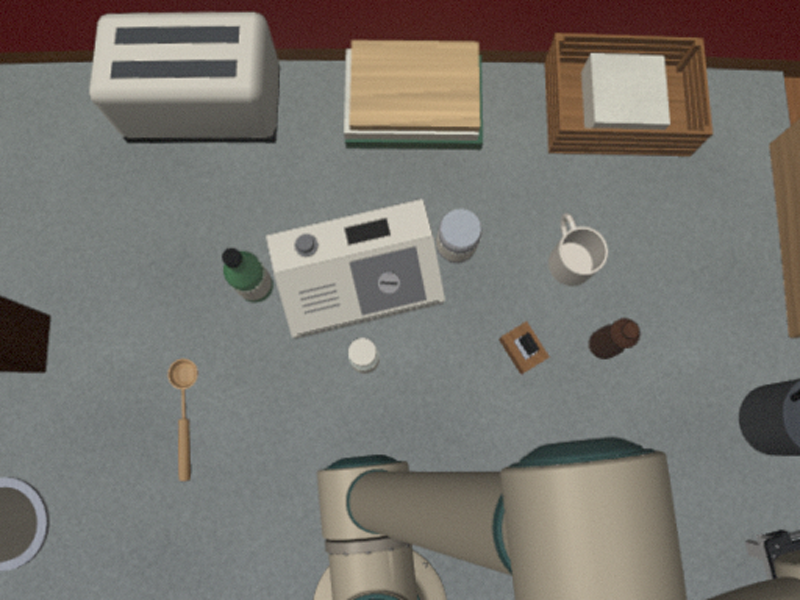

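View pics/sideL.png

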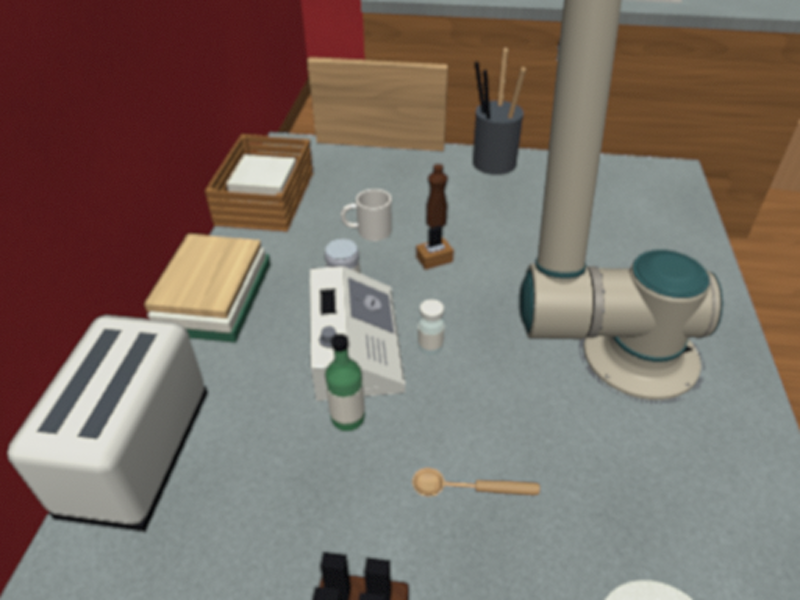

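The top view shows the sealer's ridge back corners at about (267,236) and (424,201), the lock at (389,283), the button at (306,244) and the stand at (525,347). In the side view the spice jar stands in front of the sealer and the oil bottle beside it. I'll turn these into positions next.

```bash
cat > h.py <<'E'
import numpy as np,cv2
from scipy.spatial.transform import Rotation as R
def Rq(q): return R.from_quat(np.r_[q[1:],q[0]])
def qR(M):
    q=(M if isinstance(M,R) else R.from_matrix(M)).as_quat(); return np.r_[q[3],q[:3]]
def K(c): return np.array([[c["fx"],0,c["cx"]],[0,c["fy"],c["cy"]],[0,0,1]])
def ray(c,uv):
    p=cv2.undistortPoints(np.array([[uv]],float),K(c),c["D"])[0,0]
    return Rq(c["orientation"]).apply([p[0],p[1],1])
def onplane(c,uv,z):
    d=ray(c,uv); o=c["position"]; return o+d*(z-o[2])/d[2]
def proj(c,P):
    M=Rq(c["orientation"]).inv(); P=np.atleast_2d(P)
    rv=M.as_rotvec(); t=-M.apply(c["position"])
    return cv2.projectPoints(P.astype(float),rv,t,K(c),c["D"])[0][:,0]
E
python3 - <<'E'
from plant import r, vision
from h import *
c=vision.get_calibration("top")
for n,u,z in [("bl",(267,236),.0915),("br",(424,201),.0915),("btn",(306,243),.1145),("lock",(389,283),.0673),("fl",(292,334),.025),("fr",(443,301),.025),("stand",(525,347),.034),("sL",(501,333),.034),("sT",(524,322),.034),("sR",(548,353),.034),("sB",(524,372),.034),("spicetop",(363,351),.105),("oiltop",(232,256),.2),("milltop",(628,330),.155)]:
    print(n,onplane(c,np.array(u)*.64,z).round(4))
im=cv2.imread("pics/top0.png")
cr=np.hstack([cv2.resize(im[190:250,300:375],(400,320),interpolation=cv2.INTER_CUBIC),cv2.resize(im[125:218,170:286],(400,320),interpolation=cv2.INTER_CUBIC)])
cv2.imwrite("pics/topcrop.png",cr)
E
```

```text
bl [0.5838 0.1835 0.0915]
br [ 0.6449 -0.0675  0.0915]
btn [0.5663 0.1176 0.1145]
lock [ 0.514  -0.0123  0.0673]
fl [0.4359 0.1469 0.025 ]
fr [ 0.4937 -0.1019  0.025 ]
stand [ 0.4166 -0.2353  0.034 ]
sL [ 0.4394 -0.1963  0.034 ]
sT [ 0.458  -0.2346  0.034 ]
sR [ 0.407  -0.2729  0.034 ]
sB [ 0.3756 -0.2328  0.034 ]
spicetop [0.3988 0.0258 0.105 ]
oiltop [0.5223 0.2131 0.2   ]
milltop [ 0.4266 -0.3694  0.155 ]
```

View pics/topcrop.png

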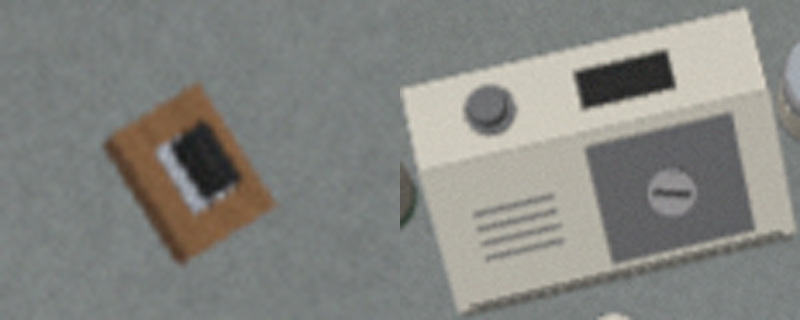

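The stand's long side runs at about 32° and the sealer's yaw is about 13.5°. The slot starts at roughly +0.3 rad, with its left end up. Next I check the IK options and take close wrist views.

```bash
cat >> h.py <<'E'
def down(yaw):  # tool x along yaw, pointing down
    x=np.array([np.cos(yaw),np.sin(yaw),0]); z=np.array([0,0,-1.]); return np.c_[x,np.cross(z,x),z]
def frame(yaw): return R.from_euler('z',yaw).as_matrix()
S35,C35=np.sin(np.radians(35)),np.cos(np.radians(35))
def lockrot(yaw,phi,sg):
    F=frame(yaw); n=F@[-S35,0,C35]; u=F@[C35,0,S35]; y=F[:,1]
    x=sg*(np.cos(phi)*y+np.sin(phi)*u); z=-n; return np.c_[x,np.cross(z,x),z],n
E
python3 - <<'E'
from plant import r, vision
from h import *
ys=np.radians(13.5); kd=np.radians(32)
for s in (0,np.pi,-np.pi): pass
for a in(kd,kd+np.pi):
    print("stand",np.degrees(a),np.round(r.inverse_kinematics([.417,-.235,.2],qR(down(a))),2))
for sg in(1,-1):
    for ph in(0,.3,1,1.57,1.8):
        M,n=lockrot(ys,ph,sg); q=r.inverse_kinematics(np.array([.514,-.0123,.0673])+.12*n,qR(M)); print(sg,ph,None if q is None else np.round(q,2))
c=vision.get_calibration("wrist"); T=Rq(r.get_tool_rot())
print("cam in tool",T.inv().apply(c["position"]-r.get_ee_pos()),(T.inv()*Rq(c["orientation"])).as_matrix().round(3))
E
```

```text
stand 32.0 [-0.66  0.13  1.71 -0.    1.3   0.35]Traceback (most recent call last):
  File "<stdin>", line 6, in <module>
    return _wrapfunc(a, 'round', decimals=decimals, out=out)
    return _wrapit(obj, method, *args, **kwds)
    result = getattr(arr, method)(*args, **kwds)
TypeError: unsupported operand type(s) for *: 'NoneType' and 'float'
```

Run:
```python
from plant import r, vision
from h import *
ys=np.radians(13.5)
for sg in(1,-1):
    for ph in(0,.3,1,1.57,1.8):
        M,n=lockrot(ys,ph,sg); q=r.inverse_kinematics(np.array([.514,-.0123,.0673])+.12*n,qR(M)); print(sg,ph,None if q is None else np.round(q,2))
c=vision.get_calibration("wrist"); T=Rq(r.get_tool_rot())
ct=T.inv().apply(c["position"]-r.get_ee_pos()); Rc=(T.inv()*Rq(c["orientation"])).as_matrix()
print("cam in tool",ct,Rc.round(3))
M=down(np.radians(32))
p=np.array([.417,-.235,.034])-M@(ct+Rc[:,2]*.26)  # camera 26cm from stand along axis
print(p)
```

```text
1 0 [-0.63 -0.15  2.28  0.72  0.72 -1.35]
1 0.3 [-0.63 -0.15  2.28  0.72  0.72 -1.05]
1 1 [-0.63 -0.15  2.28  0.72  0.72 -0.35]
1 1.57 [-0.63 -0.15  2.28  0.72  0.72  0.22]
1 1.8 [-0.63 -0.15  2.28  0.72  0.72  0.45]
-1 0 [-0.63 -0.15  2.28  0.72  0.72  1.8 ]
-1 0.3 [-0.63 -0.15  2.28  0.72  0.72  2.1 ]
-1 1 None
-1 1.57 None
-1 1.8 [-0.63 -0.15  2.28  0.72  0.72 -2.69]
cam in tool [ 7.80197540e-02 -1.43543488e-04 -1.78507465e-01] [[-0.001 -0.964 -0.267]
 [ 1.    -0.001  0.001]
 [-0.002 -0.267  0.964]]
[ 0.40949235 -0.23942584  0.10608448]
```

Run:
```python
from plant import r, vision
from h import *
import pickle
c=vision.get_calibration("wrist"); T=Rq(r.get_tool_rot())
ct=T.inv().apply(c["position"]-r.get_ee_pos()); Rc=(T.inv()*Rq(c["orientation"])).as_matrix()
ims=[];cal={}
M,n=lockrot(np.radians(13.5),1.57,1); ax=Rc[:,2]
tasks=[("vstand",down(np.radians(32)),[.417,-.235,.06],.3),("vlock",M,[.514,-.0123,.0673],.27)]
for nm,M,t,d in tasks:
    p=np.array(t)-M@(ct+ax*d); r.move_to(p,qR(M)); r.hold(.2)
    c=vision.get_calibration("wrist"); im=vision.snapshot("wrist")[:,:,::-1]; cv2.imwrite(f"pics/{nm}.png",im); cal[nm]=c
    print(p,r.get_ee_pos(),proj(c,t),r.get_t())
    u,v=proj(c,t)[0].astype(int); u=max(u,100);v=max(v,150); ims.append(cv2.resize(im[v-150:v+150,u-100:u+100],(400,600),interpolation=cv2.INTER_CUBIC)); print("crop origin",u-100,v-150)
pickle.dump(cal,open("cal.pkl","wb")); cv2.imwrite("pics/w1.png",np.hstack(ims))
```

```text
[ 0.41850478 -0.23372737  0.17063709] [ 0.41832231 -0.23445344  0.17060297] [[251.16648351 185.82809792]] 2.0
crop origin 151 35
[ 0.46354991 -0.02417084  0.13077502] [ 0.46479692 -0.02527516  0.13135733] [[249.68472356 187.99301472]] 3.1167
crop origin 149 37
```

View pics/w1.png

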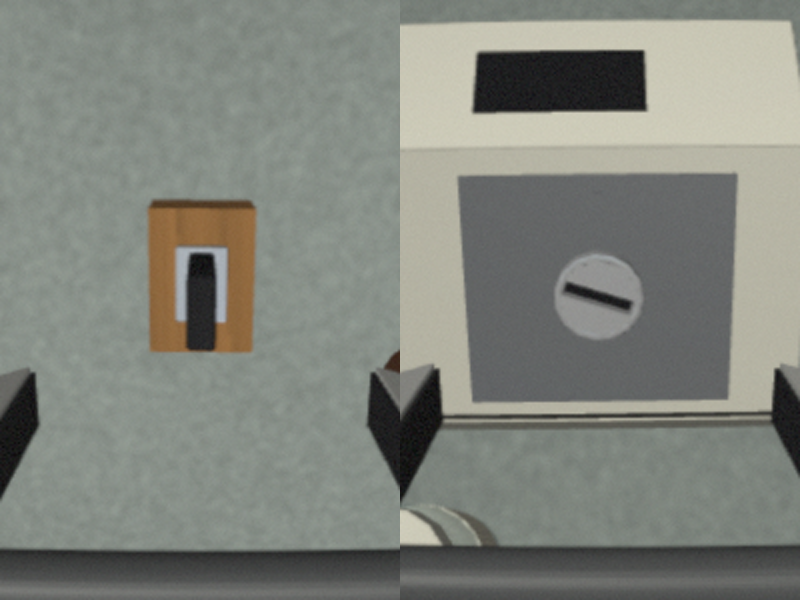

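The left half shows the stand's top corners in the crop at (150,208), (255,208), (252,351) and (151,351), with the key centred at about u=202. The right half shows the cover's corners at (458,176), (737,174), (729,399) and (474,402), and the slot from (565,287) to (632,306), so it starts at about 0.28 rad.

Run:
```python
from plant import r, vision
from h import *
import pickle,json
from scipy.optimize import least_squares
cal=pickle.load(open("cal.pkl","rb"))
cw=cal["vstand"]; px=np.array([[150,208],[255,208],[252,351],[151,351]])/2.+[151,35]
A=np.array([onplane(cw,p,.034) for p in px]); print("stand corners",A.round(4), "sides",np.linalg.norm(np.diff(A,axis=0),axis=1).round(4),"cent",A.mean(0).round(4))
d=(A[0]+A[1]-A[2]-A[3])[:2]; print("stand yaw",np.degrees(np.arctan2(d[1],d[0])))
cl=cal["vlock"]; ct=vision.get_calibration("top")
cp=np.array([[458,176],[737,174],[729,399],[474,402],[598.5,296.5]]); cp=(cp-[400,0])/2.+[149,37]
ridge=np.array([[400,148.],[790,145]]); ridge=(ridge-[400,0])/2+[149,37]
tp=np.array([[267,236],[424,201]])*.64; tl=np.array([[389,283]])*.64
def pts(v):
    F=frame(v[2]); o=np.r_[v[:2],0]
    P=[]
    for y,s in((.01,v[3]),(-.1,v[3]),(-.1,v[4]),(.01,v[4])):
        P.append(np.array([-.075,y,.025])+s*np.array([C35,0,S35])+.002*np.array([-S35,0,C35]))
    P.append(np.array([-.0338,-.045,.0673]))
    return np.array(P)@F.T+o
def res(v):
    return (proj(cl,pts(v))-cp).ravel()
s=least_squares(res,[.55,.04,np.radians(13.5),.1,.02]); v=s.x
print("sealer",v,np.degrees(v[2]),"res",s.fun.round(1)); P=pts(v)
print("lock",P[4]); F=frame(v[2]);o=np.r_[v[:2],0]
print("top pred",proj(ct,np.vstack([P[4],o+F@[.085,.13,.0915],o+F@[.085,-.13,.0915],o+F@[.052,.07,.1145]])).round(1),"obs",(np.array([[389,283],[267,236],[424,201],[306,243]])*.64).round(1))
# slot angle: intersect rays with lock plane
n=F@[-S35,0,C35];u=F@[C35,0,S35]
E=[]
for q in((565.,287),(632,306)):
    q=((q[0]-400)/2+149,q[1]/2+37); dd=ray(cl,q); E.append(cl["position"]+dd*((P[4]-cl["position"])@n)/(dd@n))
e=E[0]-E[1]; print("slot len",np.linalg.norm(e),"phi0",np.arctan2(e@u,e@F[:,1]))
json.dump(dict(stand=A.mean(0).tolist(),syaw=float(np.arctan2(d[1],d[0])),sealer=v[:3].tolist(),phi0=float(np.arctan2(e@u,e@F[:,1]))),open("est.json","w"))
```

```text
stand corners [[ 0.4366 -0.1955  0.034 ]
 [ 0.4621 -0.2365  0.034 ]
 [ 0.403  -0.2732  0.034 ]
 [ 0.3771 -0.2315  0.034 ]] sides [0.0483 0.0695 0.0491] cent [ 0.4197 -0.2342  0.034 ]
stand yaw 31.489592426859918
sealer [0.53782783 0.04098445 0.24986766 0.10477919 0.00920137] 14.316362594107739 res [-0.2  0.3  0.5 -0.3 -0.  -0.1 -0.8  0.1  0.5 -0.2]
lock [ 0.51620489 -0.010976    0.0673    ]
top pred [[248.4 180.3]
 [169.2 149.4]
 [269.9 125.8]
 [194.2 153.7]] obs [[249.  181.1]
 [170.9 151. ]
 [271.4 128.6]
 [195.8 155.5]]
slot len 0.027571556605499963 phi0 0.29854608358451856
```

```bash
cat >> h.py <<'E'
import json
def load():
    e=json.load(open("est.json")); F=frame(e["sealer"][2]); o=np.r_[e["sealer"][:2],0]
    return e,F,o
L=.034 # TCP to blade end
E
python3 - <<'E'
from plant import r, vision
from h import *
e,F,o=load(); s=np.array(e["stand"]); M=down(e["syaw"])
r.gripper_to(.05,45)
r.move_to([s[0],s[1],.2],qR(M)); r.move_l([s[0],s[1],.1],vel=.2)
print(r.move_l([s[0],s[1],.046],vel=.1,guard=8),r.get_ee_pos(),r.get_wrist_force())
r.gripper_to(0,45); print("open",r.get_opening(),r.get_finger_force(),r.get_wrist_force(),r.get_torque())
r.move_l([s[0],s[1],.11],vel=.12); print("open",r.get_opening(),r.get_wrist_force(),r.get_t())
M2,n=lockrot(e["sealer"][2],e["phi0"],1); lk=o+F@[-.0338,-.045,.0673]
r.move_l([s[0],s[1],.17],vel=.25)
r.move_to(lk+n*(L+.06),qR(M2)); r.move_l(lk+n*(L+.012),vel=.1); r.hold(.3)
c=vision.get_calibration("wrist"); T=r.get_ee_pos(); im=vision.snapshot("wrist")[:,:,::-1]; cv2.imwrite("pics/pre.png",im)
q=proj(c,[lk,lk+n*.012]); print(T-(lk+n*(L+.012)),q,r.get_t())
u,v=q[0].astype(int); print("origin",u-100,v-75); cv2.imwrite("pics/preC.png",cv2.resize(im[v-75:v+75,u-100:u+100],(800,600),interpolation=cv2.INTER_CUBIC))
E
```

```text
False [ 0.4203148  -0.23459786  0.04662373] [-0.100666   -0.07282636 -0.2155092 ]
open 0.011499274590798695 45.000452399253845 [-0.80940757  0.29027747  1.85254349] [ 0.07576457  0.09161171 -0.01800997]
open 0.011597525962141787 [ 0.92636471  0.17348346 -1.78887634] 7.5333
[ 8.89256348e-05 -2.65977221e-04  5.18300203e-04] [[251.35320549 207.49907279]
 [251.34330603 213.45824533]] 10.2333
origin 151 132
```

View pics/preC.png

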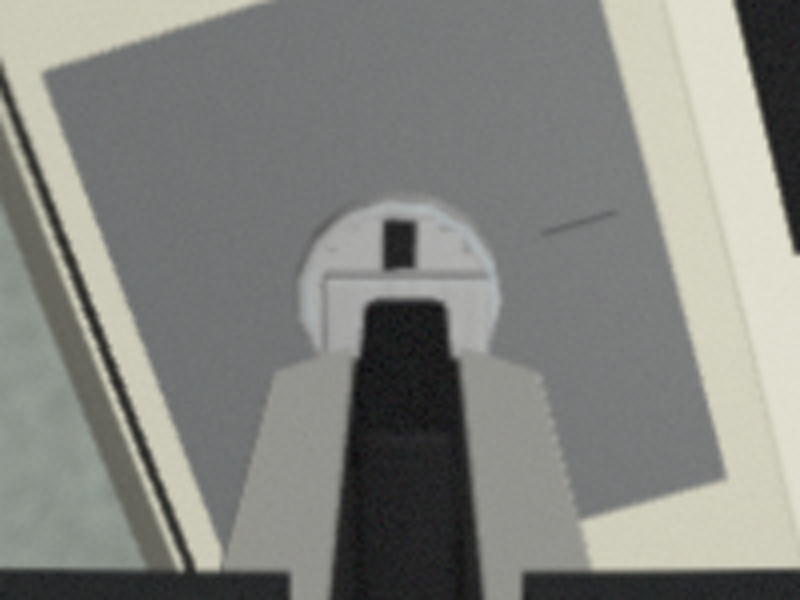

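The slot's visible end spans u=384–416 at v=220 in the crop. The collar spans 325–492, with its front edge at v≈272, and the handle spans 363–448. The slot is parallel to the key but about 1 mm off to the left. Next I check the offset along the slot numerically, then insert.

Run:
```python
from plant import r, vision
from h import *
e,F,o=load(); M,n=lockrot(e["sealer"][2],e["phi0"],1); lk=o+F@[-.0338,-.045,.0673]
c=vision.get_calibration("wrist"); T=r.get_ee_pos(); x=M[:,0];y=M[:,1]
k=T-n*L
P=[lk+.0145*x, k+.018*x-.012*y+.022*n,k+.018*x+.012*y+.022*n,k+.018*x-.012*y+.028*n,k+.018*x+.012*y+.028*n,k+.016*x+.076*n*0+.028*n, lk-.018*y, lk+.018*y]
print(((proj(c,P)-[151,132])*4).round(0))
```

```text
[[402. 222.]
 [321. 263.]
 [486. 263.]
 [319. 276.]
 [489. 276.]
 [404. 289.]
 [298. 302.]
 [506. 302.]]
```

Run:
```python
from plant import r, vision
from h import *
e,F,o=load(); M,n=lockrot(e["sealer"][2],e["phi0"],1); lk=o+F@[-.0338,-.045,.0673]-.0008*M[:,1]
r.move_l(lk+n*(L+.004),vel=.05)
g=r.move_l(lk+n*(L-.009),vel=.02,guard=8)
d=r.get_ee_pos()-lk-n*L
print(g,"tool-frame offset mm",(M.T@d*1000).round(2),"F",(M.T@r.get_wrist_force()).round(2),"T",(M.T@r.get_torque()).round(3),r.get_t())
```

```text
True tool-frame offset mm [-0.02  0.06  6.58] F [ 0.32  0.29 -9.19] T [ 0.143 -0.063 -0.066] 11.0833
```

The blade is 6.6 mm deep, so it is in the slot. I back off slightly and turn with the last joint while watching the torque.

Run:
```python
from plant import r, vision
from h import *
e,F,o=load(); M,n=lockrot(e["sealer"][2],e["phi0"],1)
p=r.get_ee_pos(); r.move_l(p+n*.0012,vel=.03)
q=np.array(r.get_joints()); q0=q[5]
for ph in list(np.arange(e["phi0"]+.2,1.58,.2))+[1.6,1.66,1.70,1.73,1.76]:
    q[5]=q0+ph-e["phi0"]; r.movej(q)
    Mz=Rq(r.get_tool_rot()).as_matrix(); print(round(ph,2),"Tz",(Mz.T@r.get_torque()).round(3),"F",(Mz.T@r.get_wrist_force()).round(1),round(r.get_joints()[5]-q0+e["phi0"],3))
print(r.get_t())
```

```text
0.5 Tz [ 0.185 -0.157 -0.057] F [-0.3 -0.4  0.8] 0.495
0.7 Tz [ 0.178 -0.208 -0.019] F [ 0.3 -0.8  1.2] 0.693
0.9 Tz [ 0.109 -0.334 -0.041] F [-0.7 -0.7  0.9] 0.893
1.1 Tz [ 0.136 -0.392 -0.059] F [-0.9  0.4  0. ] 1.093
1.3 Tz [ 0.094 -0.475 -0.072] F [-1.4 -0.7  1.1] 1.292
1.5 Tz [ 0.166 -0.518  0.014] F [-1.9 -1.1  0.6] 1.492
1.6 Tz [ 0.195 -0.62  -0.011] F [-2.2 -0.7  1.1] 1.594
1.66 Tz [ 0.163 -0.6   -0.054] F [-1.9 -2.   1.8] 1.656
1.7 Tz [ 0.208 -0.69  -0.014] F [-3.  -0.7  1.4] 1.697
1.73 Tz [ 0.266 -0.742 -0.042] F [-1.8 -1.   1.5] 1.728
1.76 Tz [ 0.349 -0.738 -0.124] F [-2.8 -1.4  0.9] 1.759
14.4333
```

Run:
```python
from plant import r, vision
from h import *
q=np.array(r.get_joints()); q0=q[5]
for d in (.03,.06,.09,.12):
    q[5]=q0+d; r.movej(q); t=[]
    for _ in range(5): r.hold(.03); t.append(Rq(r.get_tool_rot()).as_matrix().T@r.get_torque())
    t=np.mean(t,0); print(d,t.round(3),r.get_t())
    if t[2]<-.3: break
```

```text
0.03 [ 0.266 -0.751 -0.241] 14.85
0.06 [ 0.247 -0.763 -0.397] 15.2667
```

Torque climbed to 0.40 N·m, so the lock is at its stop. I centre the blade in its play, withdraw it and look.

Run:
```python
from plant import r, vision
from h import *
e,F,o=load(); M,n=lockrot(e["sealer"][2],1.57,1); lk=o+F@[-.0338,-.045,.0673]
q=np.array(r.get_joints()); q[5]-=.2; r.movej(q); r.hold(.1)
Mz=Rq(r.get_tool_rot()).as_matrix(); print((Mz.T@r.get_torque()).round(3),(Mz.T@r.get_wrist_force()).round(1))
p=r.get_ee_pos(); r.move_l(p+n*.03,vel=.06); r.move_l(p+n*.06,vel=.2); r.hold(.15)
print((Mz.T@r.get_torque()).round(3),r.get_opening(),r.get_t())
c=vision.get_calibration("wrist"); im=vision.snapshot("wrist")[:,:,::-1]; cv2.imwrite("pics/post.png",im)
u,v=proj(c,[lk])[0].astype(int); v=max(v,75); print(u,v); cv2.imwrite("pics/postC.png",cv2.resize(im[v-75:v+75,u-100:u+100],(800,600),interpolation=cv2.INTER_CUBIC))
```

```text
[-0.005 -0.328  0.006] [0.2 0.1 1.4]
[-0.04  -0.366 -0.068] 0.01191623794133292 16.775
251 190
```

View pics/postC.png

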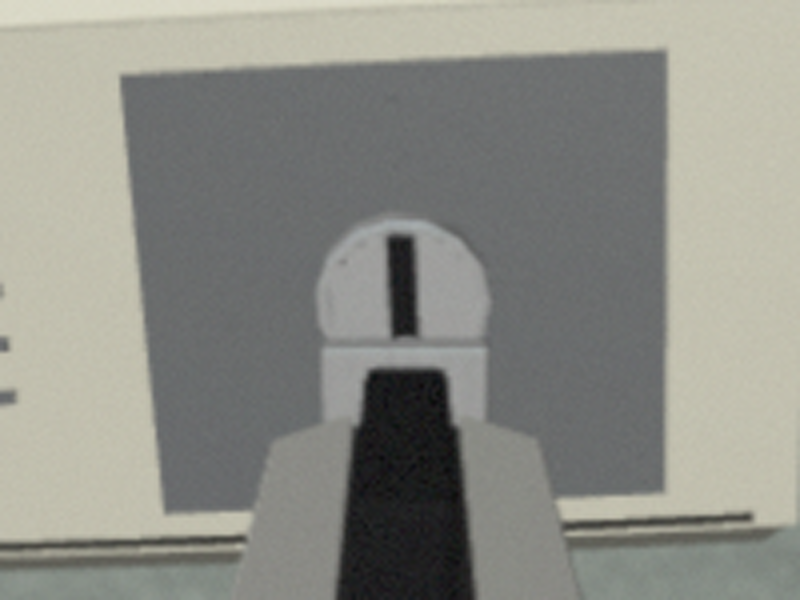

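The slot (about u=402, v=235–340) is now perpendicular to the cover's edge and points up the slope, so the lock is closed. Next the key goes back in its stand.

Run:
```python
from plant import r, vision
from h import *
e,F,o=load(); s=np.array(e["stand"]); M=down(e["syaw"]); s=np.array([.4203,-.2346])
r.move_l(r.get_ee_pos()+np.array([-.02,-.03,.06]),vel=.2)
r.move_to([s[0],s[1],.17],qR(M)); r.move_l([s[0],s[1],.085],vel=.12); r.hold(.1)
g=r.move_l([s[0],s[1],.0445],vel=.03,guard=7); p=r.get_ee_pos(); print(g,p,r.get_wrist_force().round(1),r.get_torque().round(2),r.get_t())
```

```text
True [ 0.42018154 -0.23451836  0.04610815] [-0.6  0.9  4.4] [ 0.03  0.   -0.04] 20.225
```

Run:
```python
from plant import r, vision
from h import *
e,F,o=load(); p=r.get_ee_pos()
r.gripper_to(.03); r.gripper_to(.05); r.move_l([p[0],p[1],.17],vel=.15)
r.hold(.1); c=vision.get_calibration("wrist"); im=vision.snapshot("wrist")[:,:,::-1]; cv2.imwrite("pics/back.png",im)
t=np.array([p[0],p[1],.06]); u,v=proj(c,[t])[0].astype(int); print(u,v)
k=np.array([p[0],p[1],.012]); D=down(e["syaw"]);x=D[:,0]; 
B=o+F@[.052,.07,.1145]; print("btn",B,proj(vision.get_calibration("top"),[B]),r.get_t())
for a in(0,np.pi,-np.pi/2,np.pi/2):
    q=r.inverse_kinematics(B+[0,0,.05],qR(down(e["sealer"][2]+a))); print(a,None if q is None else np.round(q,2))
cv2.imwrite("pics/backC.png",cv2.resize(im[v-75:v+75,u-100:u+100],(800,600),interpolation=cv2.INTER_CUBIC))
```

```text
253 184
btn [0.57090367 0.12166895 0.1145    ] [[194.23777621 153.69699644]] 22.3917
0 [ 0.09  0.31  1.55 -0.    1.27  1.41]
3.141592653589793 [ 0.09  0.31  1.55 -0.    1.27 -1.73]
-1.5707963267948966 None
1.5707963267948966 [ 0.09  0.31  1.55 -0.    1.27 -0.16]
```

View pics/backC.png

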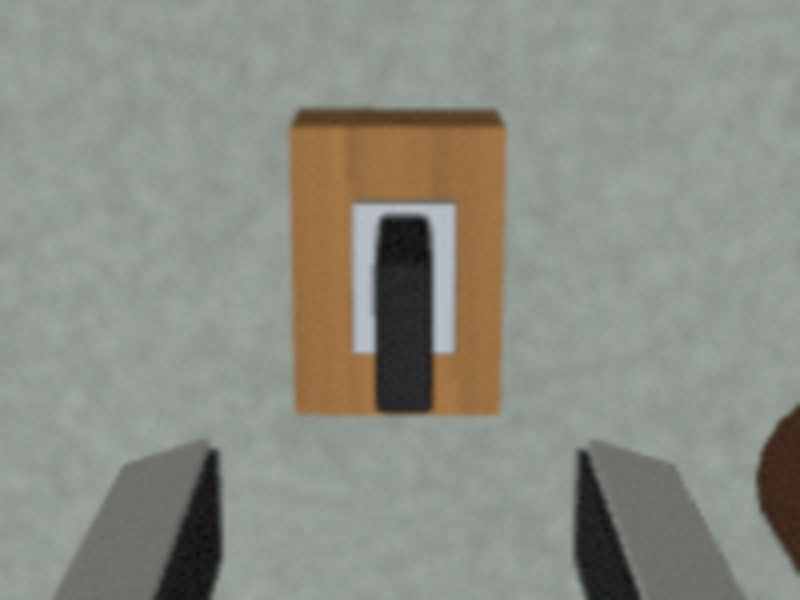

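The key stands upright and home, with its collar flat on the stand as in the first view. Next I close the fingers and hover over the button to check alignment.

Run:
```python
from plant import r, vision
from h import *
e,F,o=load(); B=o+F@[.052,.07,.1145]; M=down(e["sealer"][2]+np.pi/2)
p=r.get_ee_pos(); r.move_l([p[0],p[1],.25],vel=.25); r.gripper_to(0,20)
r.move_to(B+[0,0,.13],qR(M)); r.move_l(B+[0,0,.03],vel=.15); r.hold(.15)
c=vision.get_calibration("wrist"); im=vision.snapshot("wrist")[:,:,::-1]; cv2.imwrite("pics/btn.png",im)
q=proj(c,[B]+[B+F@np.array([a,b,0])*.0135 for a,b in((1,0),(-1,0),(0,1))]); u,v=q[0].astype(int)
print((q-[u-100,v-75])*4,r.get_opening(),r.get_t())
cv2.imwrite("pics/btnC.png",cv2.resize(im[v-75:v+75,u-100:u+100],(800,600),interpolation=cv2.INTER_CUBIC))
```

```text
[[403.88221    303.76822456]
 [486.96685114 303.60707557]
 [320.79431172 303.84733026]
 [403.67624751 224.27045669]] 0.00046808761866900454 26.1833
```

View pics/btnC.png

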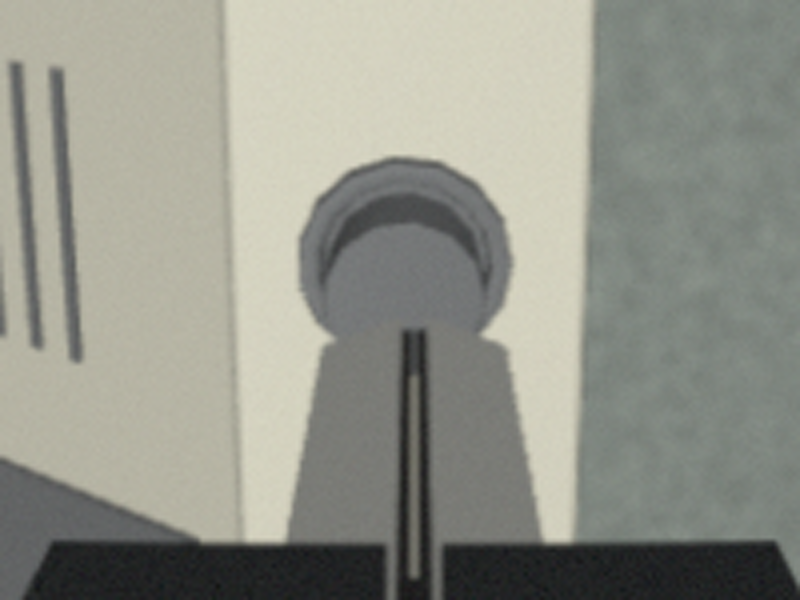

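The button (centre at about u=406, v=302) is within 1 mm of the prediction, and the fingers are about 1 mm to the right. I press in small steps, averaging the force.

```bash
cat > press.py <<'E'
from plant import r, vision
from h import *
e,F,o=load(); M=down(e["sealer"][2]+np.pi/2); B=o+F@[.052,.07,.1145]-.0010*M[:,1]
def f(k=4):
    a=[]
    for _ in range(k): r.hold(.02); a.append(r.get_wrist_force()[2])
    return np.mean(a)
r.move_l(B+[0,0,.004],vel=.08); f0=f(8)
z=.0005;lo=.0
while z>-.0085:
    z-=.0005 if z>-.0045 else .00025
    r.move_l(B+[0,0,z],vel=.05); F1=f()-f0; print(round(z*1e3,2),round((r.get_ee_pos()[2]-B[2])*1e3,2),round(F1,2))
    if F1>4.6: break
print(r.get_t())
E
python3 press.py
```

```text
0.0 0.23 1.17
-0.5 -0.34 1.49
-1.0 -0.91 1.29
-1.5 -1.45 1.27
-2.0 -1.99 2.03
-2.5 -2.45 2.16
-3.0 -2.95 1.88
-3.5 -3.47 2.6
-4.0 -3.95 2.8
-4.5 -4.45 3.02
-4.75 -4.72 2.81
-5.0 -4.98 2.74
-5.25 -5.24 2.88
-5.5 -5.46 2.9
-5.75 -5.7 3.28
-6.0 -5.72 5.19
31.8583
```

At the halfway stop with 5.2 N. Now the pause, the full press and the release.

Run:
```python
from plant import r, vision
from h import *
e,F,o=load(); M=down(e["sealer"][2]+np.pi/2); B=o+F@[.052,.07,.1145]-.0010*M[:,1]
r.hold(1.2); b=r.get_wrist_force()[2]; print("held",b)
for z in [-.009,-.011]+list(-.0115-.0003*np.arange(9)):
    r.move_l(B+[0,0,z],vel=.03); r.hold(.06); w=np.mean([r.get_wrist_force()[2] for _ in range(3)]); print(round(z*1e3,2),round((r.get_ee_pos()[2]-B[2])*1e3,2),w.round(2))
    if w>15.5+(b-5.2): break
r.hold(.2); r.move_l(B+[0,0,.02],vel=.05); r.move_l(B+[0,0,.12],vel=.2)
r.hold(.2); print(r.get_t()); im=vision.snapshot("wrist")[:,:,::-1]
im2=vision.snapshot("top")[:,:,::-1]
cv2.imwrite("pics/fin.png",np.hstack([cv2.resize(im,(400,300)),cv2.resize(im2,(400,300))]))
```

```text
held 5.331012352509827
-9.0 -8.12 8.65
-11.0 -9.85 9.97
-11.5 -10.3 10.06
-11.8 -10.55 9.87
-12.1 -10.8 10.15
-12.4 -11.11 10.58
-12.7 -11.35 10.99
-13.0 -11.63 11.03
-13.3 -11.87 11.0
-13.6 -11.98 11.51
-13.9 -12.0 13.27
38.325
```

View pics/fin.png

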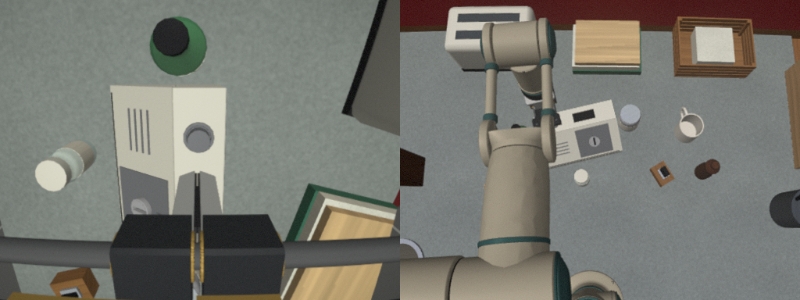

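The press bottomed out at −12.0 mm with the force rising to 13.3 N. The final views show the button up again, the slot up the slope, the key in its stand and the other things in place.

```bash
python3 -c "
from plant import r, vision
print(r.sign_off(), r.get_t())"
```

```text
the job is handed in; nothing more can be done
the job is handed in; nothing more can be done
```

The job is handed in: the lock is turned to its stop, the key is back home in its stand, and the button was pressed halfway, held for over a second, pushed fully down and released, all in about 38 s of the 64 s allowed.

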